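# Register a turning blank in the clamping fixture and hold the cam lever at full lift

## Task

With the cam lever still open, push the square wooden blank home into the corner of the grey fixture, flush against both the long fence and the end stop. Then let go of the blank, swing the cam lever by its knob to its highest lift, where it points straight away from the long fence and its round cam presses hardest on the blank, and finish while still holding the lever there, because its spring throws it open when released. Leave the tin, the bowl and the brush where they are.

Things in the scene. Friction and masses are not known exactly. Their poses are not given: they have to be found in the camera images.
- fixture: Fixed clamping fixture: grey plate 240 x 360 x 18 mm on the bench. Origin on the bench, z up. In its frame (mm) the plate spans x -130..110, y -250..110; the -y end is open. A long aluminium fence stands along its +x side, a short end stop at its +y end, both 32 mm high above the bench. A blank that is home has its centre at x 63, y 5, z 40, length along y.
- blank_mid (a point): Centre of the loose turning blank, a plain square bar of wood 44 x 44 x 140 mm, about 0.2 kg; its y axis runs along the 140 mm length. It starts lying flat on the open (-y) end of the plate, askew; its top is 62 mm above the bench.
- blank: The same blank; origin at the centre of its underside, y axis along its length.
- lever (a joint): Cam lever angle, rad, about its upright pivot. 0 = open (points along fixture +y, 5 degrees towards the fence); grows counter-clockwise from above. Highest lift at 1.66, pointing along fixture -x, straight away from the fence; past it the lift falls, to the stop at 2.10. Sprung towards 0: about 2 N at the knob when open, 6 to 10 N near the top.
- knob (a point): Middle of the upright black round knob at the end of the cam lever, 24 mm diameter, 46 mm tall, rigid on the lever, 100 mm from the pivot; this point is 71 mm above the bench, the knob's top at 94 mm, its foot at 48 mm on the flat lever bar (16 mm wide, 10 mm thick).
- pivot (a point): Point on the lever's upright pivot axis (fixture x = 1, y = 0), at the height of point knob, 71 mm above the bench.
- fence (a point): Middle of the inner face of the long fence: fixture x = 85 mm, z = 25 mm; the face spans fixture y -85..80 mm.
- stop (a point): Middle of the inner face of the end stop: fixture y = 75 mm, z = 25 mm; the face spans fixture x 25..85 mm.
- cam: Round eccentric disc of the cam under the lever, 60 mm diameter, set 14 mm off the pivot away from the knob, rubber rim, top 35 mm above the bench; bears on the blank directly. Lever open: 11 mm clear of a blank that is home. It touches about 0.75 rad before the top and at the top presses with about 10 N (spring-backed), its rim dragging the blank towards the end stop. Origin on the pivot.
- tin: Bystander: round tin, 68 mm diameter, 60 mm tall, beside the +y end of the fixture. Origin under its centre.
- bowl: Bystander: small turned wooden bowl, 110 mm diameter, 45 mm tall, off the -y end of the fixture. Origin under its centre.
- brush: Bystander: bench brush lying beyond the fence side of the fixture. Origin at its underside.
There are look-alikes about, which are no part of the job. Of the things that look like the blank, the middle-sized one is meant.

How it is judged:
On the way, in this order (a step that is already met when the one before it is completed fails the run):
1. blank flush against the long fence and the end stop, lever still open (x of blank_mid in the frame of fixture between 0.06 and 0.068 m and y of blank_mid in the frame of fixture between 0.002 and 0.01 m and z of blank_mid in the frame of fixture below 0.044 m and angle between the y axis of blank_mid and the y axis of fixture, either way round below 0.045 rad and value of joint lever below 0.25 rad), for 0.2 s.
2. cam lever at its highest lift with the blank clamped (value of joint lever between 1.5 and 1.82 rad and contact force between cam and blank above 3 N), for 0.3 s.
At the end, for the whole second after the job is handed in: Robot holds the lever (over 1 N), still, within 0.16 rad of highest lift (1.66 rad); cam presses the blank with over 3 N; blank flat, at rest, untouched by the robot, within 3 mm of long fence and end stop and parallel to the fence within 0.045 rad (all of step 2 and x of blank_mid in the frame of fixture between 0.06 and 0.068 m and y of blank_mid in the frame of fixture between 0.002 and 0.01 m and z of blank_mid in the frame of fixture below 0.044 m and angle between the y axis of blank_mid and the y axis of fixture, either way round below 0.045 rad and velocity of joint lever between -0.2 and 0.2 rad/s and linear speed of blank below 0.02 m/s and contact force between each of the arm, the fingers and blank below 0.5 N and contact force between any of the fingers, the arm and lever above 1 N); the arm keeps its last pose, push and grip.
It fails at once if tin pushed away by more than 30 mm (distance of tin from where it was at the start of the episode above 0.03 m).
It fails at once if bowl pushed away by more than 30 mm (distance of bowl from where it was at the start of the episode above 0.03 m).
It fails at once if brush pushed away by more than 30 mm (distance of brush from where it was at the start of the episode above 0.03 m).
It also fails if it takes over 69 s, if anything falls off the work surface, if the arm or the gripper's body presses on something with over 40 N, if the wrist force passes 120 N, or if a joint passes its speed limit or range.

## Robot

A 7-joint arm with a two-finger parallel gripper is mounted at the origin on the work surface. World frame = base frame: x ahead of the robot, y to its left, z up, the work surface at z = 0. Lengths are in m, angles in rad, forces in N, time in s.
With the tool pointing down it reaches from about 0.425 to 1.025 m from the base axis. Payload 9.4 kg.
Tool frame: the origin (TCP) lies at the very end of the fingers, on their centre line; the grasp point (between the pads) lies 19 mm behind it (grip_depth is the distance from the TCP to the grasp point, in m); z points along the fingers, y is the line along which they close (so a half turn about z gives the same grasp; the last joint's range is limited). The gripper opens to 93 mm and grips with 3 to 60 N. Pads are 15 mm wide; open, the fingers measure 128 mm over their backs; the gripper's body (75 mm by 188 mm) begins 65 mm behind the grasp point.
Start: joints at [1.108, 0.599, -0.003, 1.599, 0.002, 0.943, -0.08], TCP at [0.273, -0.672, 0.188] pointing down, gripper open.
Joint ranges: [-2.57, 2.57], [-0.35, 1.97], [-1.29, 1.29], [0.11, 2.56], [-1.05, 4.19], [0.11, 1.86], [-2.63, 2.63]. Speed limits (rad/s): [2.22, 2.22, 3.01, 3.01, 3.14, 3.14, 3.14].

## Interface

Orientations are given as a rotation vector (axis times angle).
In Python, from rig import sense, read_camera, camera_info, finish_job, masks_of, spot_point, grip_depth gives the robot as it stands. The module is installed in compiled form; this text tells all that it offers.
- The arm moves only by the tool play_rows, never from a script. Its argument "commands" is text: rows parted by semicolons, each of 6 numbers parted by spaces: the shift along the tool's x, y, z as a fraction of full scale, then the turn, a rotation vector about the tool's x, y, z as a fraction of full scale. In form: dx dy dz ax ay az; .... A call has 1 to 12 rows; each row is the pose to reach, as a shift and turn from the pose commanded when the call began, along the tool's axes at that moment; what a row does not reach only later rows make up. Full scale, the value 1, is 0.25 m for a shift and 45 degrees for a turn. A row lasts 1/8 s, in which the tool goes at most 62.5 mm and 10.7 degrees, less where a joint would pass 70% of its speed; a pose out of reach is approached as far as the arm can. A call with a number of a shift or a turn outside -1 to 1 is refused whole. A call with a gripper value outside its range is refused whole. "grip" is the gripper's target within -1 to 1 (fully open at 1, half-way at 0, shut at -1), set as the call begins (left out, the last holds). The fingers move at their own pace and stop on an object; "grip_force" is the grip in N (left out, the last holds). Time passes only in rows, so rows that repeat a pose let the fingers close. It gives the time, the measured TCP pose, the force, the opening and the grip force at its end, in the units of the state.
- sense(): the state, without advancing time (a new reading comes with each control period).
- read_camera(name): name is "scene" or "side" or "wrist"; returns the picture (480x640x3 uint8, red, green, blue); there is no depth.
- camera_info(name): a dict with "intrinsics" (3x3 intrinsics, pixels), "rvec" (rotation vector, rad) and "tvec" (3), from world to camera coordinates, as OpenCV has them. Camera axes: x right, y down, z forward; pixel columns grow to the right and rows downward; lengths in m; the calibration is good to about 2 mm. The wrist camera is an equidistant fisheye: a pixel r from the principal point sees the ray r / f radians off the axis. A picture is of the moment at which its call begins: read the wrist's pose just before it. camera_info takes no time and is no camera call; for the wrist camera it gives the pose at the moment of the call.
- finish_job(): hands the job in; it is judged then, once.
Trained networks look in the newest picture that a camera, given by its name, has taken for a name from the list of things; names that differ only in an ending like _2 or _b are one class to them, and where a whole thing is asked for, a point or a joint stands for the part that bears it (a point fixed in the world has none). Each returns a list of dicts, best first, with "p" (0 to 1); they miss things now and then, are a little off and sometimes report something else, mostly with a low value. They report only what shows in the picture. A call takes as long as a camera call. They do not tell look-alikes from the thing itself.
- masks_of(camera, thing): "pixels" (480x640 bool, what is visible of it).
- spot_point(camera, thing): "centre" ([x, y, z] in m, in world coordinates, good to about 4 mm: a listed point, or the origin of a listed thing).
The state is a dict: "time_s": time; "q": joint angles; "qd": joint speeds; "joint_torque": joint torques, N m; "tcp_pos": TCP position; "tcp_rot": TCP orientation; "force": force on the tool from outside, world axes, zero at the start; "torque": the same for the moment, N m; "opening": finger opening in m; "grasp_force": force on a finger pad.
Only numpy, scipy, OpenCV 4.12 (cv2) and the standard library are available. Lean on these libraries where they do the work, as an engineer would, in place of code of your own. Each camera call takes 0.05 s, during which the arm holds its last target. There are 200 camera calls.

## Working session

There is one attempt and no reset: what is moved stays moved. The work goes in short steps, Python scripts to look and compute and a tool call to move; the robot and the scene stay as the last step left them, time stands still between calls to the robot, and variables do not carry over. Pictures are saved under pics/ and viewed, at most 10 in all, crops included, and the job is handed in when it is done.

Besides the shell and the picture viewer there is one more tool, called in YAML: its name, and indented under it one key for each argument. play_rows: Moves the arm, as the interface text tells. Its arguments: {"type":"object","properties":{"commands":{"type":"string"},"grip":{"type":"number"},"grip_force":{"type":"number"}},"required":["commands"]}

```bash
mkdir -p pics
cat > h.py <<'E'
import numpy as np, cv2
from rig import *
from scipy.spatial.transform import Rotation as R
def save(c,n):
    im=read_camera(c); cv2.imwrite(f'pics/{n}.png',im[:,:,::-1]); return im
def proj(c,P):
    i=camera_info(c); p,_=cv2.projectPoints(np.array(P,float).reshape(-1,1,3),np.array(i['rvec']),np.array(i['tvec']),np.array(i['intrinsics']),None); return p[:,0]
def onz(c,uv,z):
    i=camera_info(c);K=np.array(i['intrinsics']);Rm=R.from_rotvec(i['rvec']).as_matrix();t=np.array(i['tvec'])
    o=-Rm.T@t; d=(Rm.T@np.linalg.inv(K)@np.c_[np.array(uv,float).reshape(-1,2),np.ones(len(np.array(uv).reshape(-1,2)))].T).T
    return o+d*((z-o[2])/d[:,2])[:,None]
E
python3 - <<'E'
from h import *
s=sense();print({k:np.round(v,3) for k,v in s.items()}, grip_depth)
for c in('scene','side'):
    save(c,c+'0')
    for t in ['fixture','blank_mid','blank','knob','pivot','fence','stop','cam','tin','bowl','brush']:
        print(c,t,[(np.round(d['centre'],3).tolist(),round(d['p'],2)) for d in spot_point(c,t)])
E
```

```text
{'time_s': np.float64(0.0), 'q': array([ 1.108,  0.6  , -0.003,  1.6  ,  0.002,  0.943, -0.08 ]), 'qd': array([-0.001, -0.   ,  0.002, -0.001, -0.001, -0.001,  0.002]), 'joint_torque': array([ 0.0000e+00, -7.6507e+01,  1.4980e+00, -2.5235e+01, -5.2000e-02,
        1.7000e-02,  0.0000e+00]), 'tcp_pos': array([ 0.273, -0.671,  0.187]), 'tcp_rot': array([-3.082e+00, -6.020e-01,  1.000e-03]), 'force': array([-0.456, -0.547, -0.217]), 'torque': array([ 0.018,  0.007, -0.048]), 'grasp_force': np.float64(0.0), 'opening': np.float64(0.093)} 0.0188
scene fixture [([0.583, -0.028, -0.002], 0.61)]
scene blank_mid [([0.312, -0.204, 0.016], 0.95), ([0.755, -0.416, 0.029], 0.8), ([0.563, -0.172, 0.037], 0.66)]
scene blank [([0.752, -0.412, -0.002], 0.85), ([0.312, -0.203, 0.002], 0.63), ([0.667, -0.029, 0.02], 0.55)]
scene knob [([0.601, 0.078, 0.073], 0.73)]
scene pivot [([0.585, -0.025, 0.069], 0.91)]
scene fence [([0.668, -0.027, 0.023], 0.77)]
scene stop [([0.64, 0.047, 0.023], 0.85), ([0.563, -0.174, 0.019], 0.3)]
scene cam [([0.585, -0.024, 0.021], 0.66)]
scene tin [([0.585, 0.169, -0.004], 0.75)]
scene bowl [([0.535, -0.401, 0.002], 0.96), ([0.583, -0.027, -0.003], 0.7)]
scene brush [([0.756, -0.076, 0.002], 0.77), ([0.586, -0.023, 0.022], 0.5)]
side fixture [([0.587, -0.025, 0.002], 0.87)]
side blank_mid [([0.314, -0.204, 0.018], 0.9), ([0.562, -0.17, 0.036], 0.79)]
side blank [([0.755, -0.417, 0.0], 0.81), ([0.556, -0.171, 0.014], 0.58), ([0.318, -0.206, -0.001], 0.55)]
side knob [([0.599, 0.074, 0.073], 0.77)]
side pivot [([0.586, -0.026, 0.069], 0.98)]
side fence []
side stop [([0.64, 0.048, 0.025], 0.88)]
side cam [([0.583, -0.026, 0.021], 0.81)]
side tin [([0.579, 0.166, -0.001], 0.9)]
side bowl [([0.535, -0.401, 0.0], 0.79)]
side brush [([0.756, -0.077, 0.004], 0.93)]
```

View pics/scene0.png

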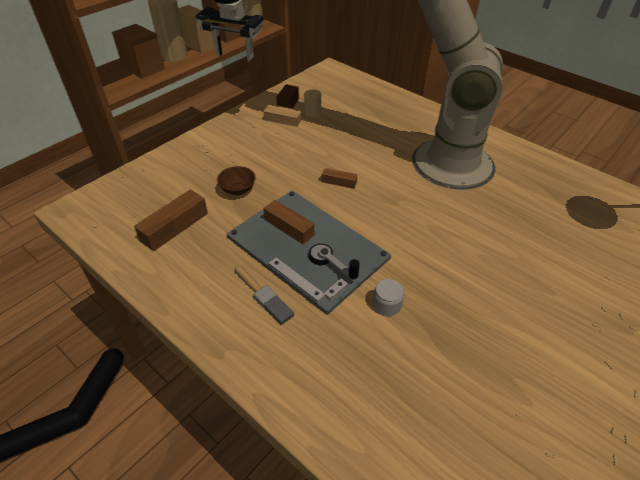

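View pics/side0.png

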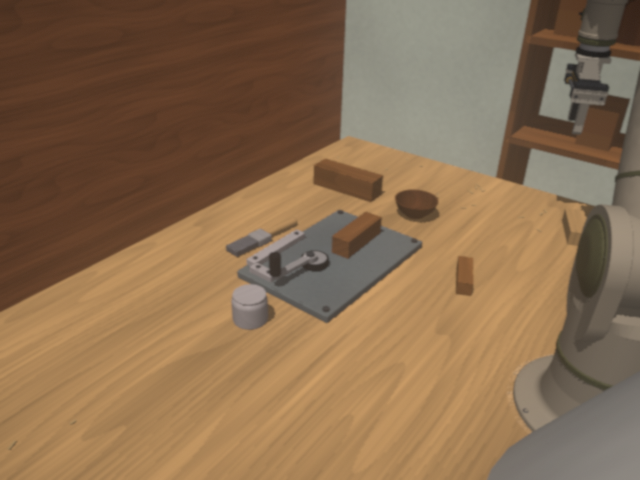

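The pictures show three things that could be taken for the blank: a large block at scene (172,220), the bar on the plate at (289,221), and a small bar at (339,178). The middle-sized one is the bar on the plate, which side shows at (357,234). The lever is open with its knob at (354,268), the fence at (297,278) and the stop at (336,290). Next I'll fit poses to the masks and take the crop.

Run:
```python
from h import *
from scipy.optimize import minimize
im={c:read_camera(c) for c in('scene','side')}
cv2.imwrite('pics/crop.png',cv2.resize(im['scene'][170:320,210:410],None,fx=4,fy=4,interpolation=cv2.INTER_CUBIC)[:,:,::-1])
def box(x0,x1,y0,y1,z0,z1): return np.array([[x,y,z] for x in(x0,x1) for y in(y0,y1) for z in(z0,z1)])
def fit(M,boxes,p0,S=4):
    def cost(p):
        c=0
        for cam,m in M.items():
            r=np.zeros((480*1,640),np.uint8)
            acc=np.zeros((480*S,640*S),np.uint8)
            for b in boxes:
                cs,sn=np.cos(p[2]),np.sin(p[2])
                P=np.c_[p[0]+cs*b[:,0]-sn*b[:,1],p[1]+sn*b[:,0]+cs*b[:,1],b[:,2]]
                h=cv2.convexHull(((proj(cam,P)+.5)*S).astype(np.float32)).round().astype(np.int32)
                cv2.fillConvexPoly(acc,h,1)
            big=m[1]
            c+=1-(acc&big).sum()/max(1,(acc|big).sum())
        return c/len(M)
    sx=np.array([p0]+[np.array(p0)+d for d in np.diag([.01,.01,.08])])
    r=minimize(cost,p0,method='Nelder-Mead',options=dict(initial_simplex=sx,xatol=1e-4,fatol=1e-5,maxiter=150));return r.x.round(4),round(r.fun,3)
def big(m): return (cv2.resize(m.astype(np.float32),None,fx=4,fy=4,interpolation=cv2.INTER_LINEAR)>.5).astype(np.uint8)
MB={};MF={}
for c in im:
    ex=proj(c,[[.562,-.171,.04]])[0]
    ms=[d['pixels'] for d in masks_of(c,'blank')]
    m=[k for k in ms if np.hypot(*(np.argwhere(k).mean(0)[::-1]-ex))<15]
    print(c,len(ms),len(m),[int(k.sum()) for k in m])
    if m: MB[c]=(0,big(m[0]))
    f=masks_of(c,'fixture')
    k=f[0]['pixels'].astype(np.uint8); print([ (round(d['p'],2),int(d['pixels'].sum())) for d in f])
    h=cv2.convexHull(np.argwhere(k)[:,::-1].astype(np.int32).reshape(-1,1,2))
    z=np.zeros((480,640),np.uint8);cv2.fillConvexPoly(z,h,1);MF[c]=(0,big(z))
bb=[box(-.022,.022,-.07,.07,.018,.062)]
print('blank',fit(MB,bb,[.562,-.171,0.]),fit(MB,bb,[.562,-.171,.25]),fit(MB,bb,[.562,-.171,-.25]))
fb=[box(-.13,.11,-.25,.11,0,.018)]
for S in [MF]+[{c:MF[c]} for c in MF]: print('fix',fit(S,fb,[.585,-.026,0.]))
```

```text
scene 3 1 [1235]
[(0.92, 9183)]
side 3 1 [1481]
[(0.96, 9930)]
blank (array([ 0.5628, -0.1727,  0.0194]), np.float64(0.066)) (array([ 0.563 , -0.1721,  0.0115]), np.float64(0.066)) (array([ 0.5634, -0.1725,  0.013 ]), np.float64(0.065))
fix (array([ 0.5858, -0.0288, -0.0354]), np.float64(0.048))
fix (array([ 0.5826, -0.0281, -0.0323]), np.float64(0.019))
fix (array([ 0.589 , -0.0293, -0.0319]), np.float64(0.046))
```

View pics/crop.png

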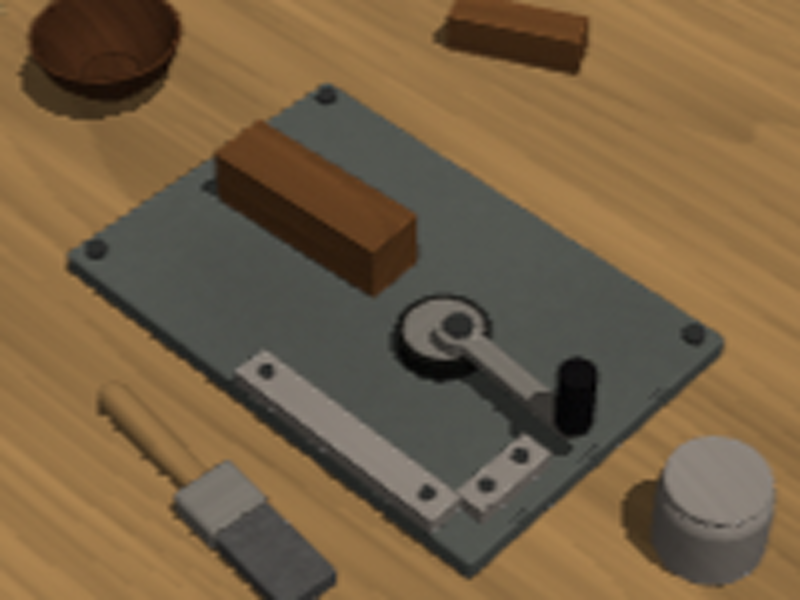

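The crop confirms the middle-sized bar is on the open end of the plate. At crop scale, the cam is at (445,335), the knob at (575,395), the fence at (345,435) and the stop at (505,475). I'll now work out the moves.

```bash
cat >> h.py <<'E'
F=np.array([.586,-.028]);PSI=-.033
def f2w(x,y): c,s=np.cos(PSI),np.sin(PSI); return F+[c*x-s*y,s*x+c*y]
def w2f(x,y): c,s=np.cos(PSI),np.sin(PSI); d=np.array([x,y])-F; return np.array([c*d[0]+s*d[1],-s*d[0]+c*d[1]])
def mv(p,yaw,cmd=None):
    "row to reach p with tool down, tool y at world angle yaw (mod pi)"
    s=sense(); R0=R.from_rotvec(s['tcp_rot']); best=None
    for a in(yaw,yaw+np.pi):
        y=np.array([np.cos(a),np.sin(a),0]);z=np.array([0,0,-1.]);x=np.cross(y,z)
        rv=(R0.inv()*R.from_matrix(np.c_[x,y,z])).as_rotvec()
        if best is None or np.linalg.norm(rv)<np.linalg.norm(best): best=rv
    d=R0.inv().apply(np.array(p)-s['tcp_pos'])
    print('row',(d/.25).round(3),(best/np.radians(45)).round(3),'q',s['q'].round(2),'t',round(float(s['time_s']),2),'F',np.round(s['force'],1),'tcp',s['tcp_pos'].round(4))
E
python3 - <<'E'
from h import *
b=np.array([.563,-.172]); yw=.014
g=b-.04*np.array([-np.sin(yw),np.cos(yw)])
print(g,w2f(*b)); mv([*g,.16],yw)
E
```

```text
[ 0.56355998 -0.21199608] [-0.01823634 -0.14468046]
row [ 1.77  -1.266  0.113] [-0.     0.    -1.527] q [ 1.11  0.6  -0.    1.6   0.    0.94 -0.08] t 1.5 F [-0.6  0.8  0.3] tcp [ 0.2728 -0.6717  0.1883]
```

play_rows:
  commands: "0.885 -0.633 0.05 0 0 -0.76;0.885 -0.633 0.05 0 0 -0.76;0.885 -0.633 0.05 0 0 -0.76;0.885 -0.633 0.05 0 0 -0.76;0.885 -0.633 0.05 0 0 -0.76;0.885 -0.633 0.05 0 0 -0.76"
  grip: 0.6
  grip_force: 15

```text
time_s: 2.25
tcp_pos: [0.4192, -0.4409, 0.176]
tcp_rot: [2.768, 1.485, 0.0]
force: [-0.3, 0.3, 0.4]
opening: 0.0742
grasp_force: 0.0
```

```bash
python3 -c "
from h import *
mv([.5635,-.212,.16],.014)"
```

```text
row [ 1.082 -0.025  0.064] [ 0.     0.    -0.764] q [ 0.84  0.48 -0.18  1.88  0.12  0.79  0.01] t 2.25 F [-0.3  0.3  0.4] tcp [ 0.4192 -0.4409  0.176 ]
```

play_rows:
  commands: "1 -0.025 0.064 0 0 -0.764;1 -0.025 0.064 0 0 -0.764;1 -0.025 0.064 0 0 -0.764;1 -0.025 0.064 0 0 -0.764;1 -0.025 0.064 0 0 -0.764;1 -0.025 0.064 0 0 -0.764"

```text
time_s: 3.0
tcp_pos: [0.5511, -0.2328, 0.1595]
tcp_rot: [2.211, 2.232, -0.002]
force: [0.2, -0.7, 0.1]
opening: 0.074
grasp_force: 0.0
```

Run:
```python
from h import *
mv([.5635,-.212,.038],.014)
save('wrist','w1')
for t in ['fixture','blank_mid','knob','pivot','fence','stop']:
        print(t,[(np.round(d['centre'],4).tolist(),round(d['p'],2)) for d in spot_point('wrist',t)])
```

```text
row [0.083 0.051 0.486] [-0.001  0.002 -0.006] q [ 0.54  0.5  -0.35  1.91  0.24  0.77  0.07] t 3.0 F [ 0.2 -0.7  0.1] tcp [ 0.5511 -0.2328  0.1595]
fixture []
blank_mid [([0.3135, -0.204, 0.0132], 0.97), ([0.5628, -0.1705, 0.0394], 0.93)]
knob []
pivot []
fence [([0.6718, -0.0333, 0.0249], 0.58)]
stop []
```

View pics/w1.png

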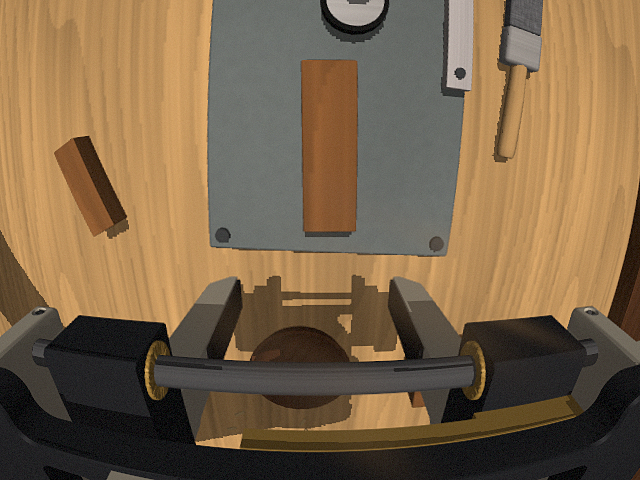

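The wrist view shows the blank top face at (302..357, 60..232), almost square to the tool, with the plate's -y edge running from (210,247) to (447,256). I'll refine poses from these.

```bash
cat >> h.py <<'E'
def wz(uv,z):
    i=camera_info('wrist');K=np.array(i['intrinsics']);Rm=R.from_rotvec(i['rvec']).as_matrix();t=np.array(i['tvec'])
    q=(np.array(uv,float)-K[:2,2])/[K[0,0],K[1,1]]; th=np.hypot(*q.T)
    d=np.c_[q/th[:,None]*np.sin(th)[:,None],np.cos(th)]@Rm; o=-Rm.T@t
    return o+d*((np.atleast_1d(z)-o[2])/d[:,2])[:,None]
E
python3 - <<'E'
from h import *
b=wz([[302,60],[357,60],[356,232],[303,232]],.062);print(b.round(4),b.mean(0).round(4))
e=wz([[215,247],[330,252],[440,255]],.018);print(e.round(4), np.arctan2(e[2,1]-e[0,1],e[2,0]-e[0,0]))
print('fence inner',wz([[448,0],[444,88],[471,90]],.032).round(4))
print('cam',wz([[355,5]],.035), 'plateside',wz([[212,20],[210,240]],.018))
E
```

```text
[[ 0.5408 -0.0989  0.062 ]
 [ 0.5838 -0.0978  0.062 ]
 [ 0.5869 -0.2386  0.062 ]
 [ 0.5426 -0.2391  0.062 ]] [ 0.5635 -0.1686  0.062 ]
[[ 0.4535 -0.2693  0.018 ]
 [ 0.5676 -0.2728  0.018 ]
 [ 0.6802 -0.2755  0.018 ]] -0.0271799671960363
fence inner [[ 0.6705 -0.0269  0.032 ]
 [ 0.6663 -0.1122  0.032 ]
 [ 0.6931 -0.1112  0.032 ]]
cam [[ 0.58471826 -0.04240089  0.035     ]] plateside [[ 0.45541545 -0.04899568  0.018     ]
 [ 0.44883829 -0.26202993  0.018     ]]
```

play_rows:
  commands: "0.093 0.052 0 0 0 -0.008;0.093 0.052 0.25 0 0 -0.008;0.093 0.052 0.4 0 0 -0.008;0.093 0.052 0.486 0 0 -0.008;0.093 0.052 0.486 0 0 -0.008"

```text
time_s: 3.98
tcp_pos: [0.5634, -0.2069, 0.0369]
tcp_rot: [-2.199, -2.24, 0.002]
force: [-0.3, -0.3, 1.1]
opening: 0.0746
grasp_force: 0.0
```

play_rows:
  commands: "0 0 0 0 0 0;0 0 0 0 0 0;0 0 0 0 0 0;0 0 0 0 0 0;0 0 0 0 0 0"
  grip: -1
  grip_force: 15

```text
time_s: 4.6
tcp_pos: [0.5645, -0.207, 0.0385]
tcp_rot: [2.201, 2.241, 0.0]
force: [0.1, -1.0, -0.1]
opening: 0.0287
grasp_force: 0.0
```

```bash
sed -i 's/-.028\]);PSI=-.033/-.026]);PSI=-.031/' h.py
python3 - <<'E'
from h import *
s=sense();print(s['opening'],s['grasp_force'],s['force'],w2f(*s['tcp_pos'][:2]))
p=f2w(.055,-.145-.04); print(p); mv([*p,.0405],PSI)
p=f2w(.061,-.002-.04); print(p)
E
```

```text
0.02867748720867805 0.0 [ 0.13754078 -0.96175786 -0.05073761] [-0.01585497 -0.18161467]
[ 0.63523949 -0.21261584]
row [-0.027  0.282 -0.008] [0.    0.    0.063] q [ 0.44  0.66 -0.27  1.99  0.34  0.53 -0.05] t 4.6 F [ 0.1 -1.  -0.1] tcp [ 0.5645 -0.207   0.0385]
[ 0.6456689  -0.06987052]
```

Opening is 29 mm, less than the blank's 44 mm, so I need a look.

Run:
```python
from h import *
a=save('wrist','w2'); b=read_camera('side')[150:350,230:500]
b=cv2.resize(b,(640,474),interpolation=cv2.INTER_CUBIC)
cv2.imwrite('pics/c2.png',cv2.resize(np.hstack([a[:474],b]),(800,296))[:,:,::-1])
s=sense();print(s['opening'],s['grasp_force'])
```

```text
0.021084948732410753 0.0
```

View pics/c2.png

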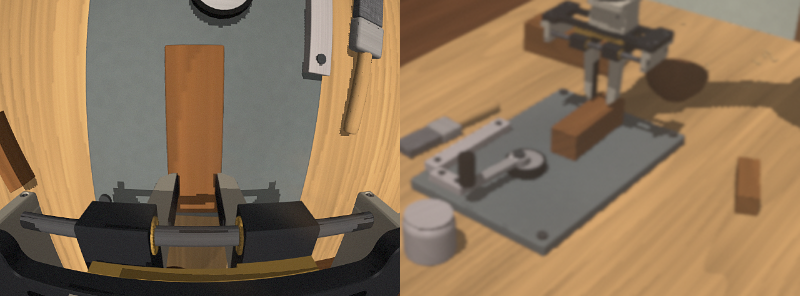

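Run:
```python
from h import *
s=sense();p=s['tcp_pos'];print(p,s['opening'])
for c in('side','scene'): print(c,proj(c,[p,p+[0,0,.025],[.5635,-.17,.062],[.5635,-.2395,.062]]).round(0).tolist())
im=save('scene','x'); sd=save('side','y')
uv=proj('scene',[p])[0].astype(int);us=proj('side',[p])[0].astype(int)
cr=lambda I,u:cv2.resize(I[u[1]-45:u[1]+30,u[0]-50:u[0]+50],(400,300),interpolation=cv2.INTER_CUBIC)
A,B=cr(im,uv),cr(sd,us)
for X in(A,B): cv2.circle(X,(200,180),3,(0,255,0),1)
cv2.imwrite('pics/c3.png',np.hstack([A,B])[:,:,::-1])
for c in('scene','side','wrist'):
    if c=='wrist': read_camera(c)
    print(c,[(np.round(d['centre'],4).tolist(),round(d['p'],2)) for d in spot_point(c,'blank_mid')])
```

```text
[ 0.56444774 -0.20695658  0.03835082] 0.021084948732410753
side [[366.0, 229.0], [366.0, 219.0], [358.0, 226.0], [374.0, 215.0]]
scene [[278.0, 216.0], [277.0, 210.0], [288.0, 216.0], [269.0, 204.0]]
scene [([0.564, -0.1715, 0.0404], 0.87), ([0.7547, -0.4124, 0.0297], 0.85), ([0.3146, -0.2015, 0.0189], 0.63)]
side [([0.5595, -0.1692, 0.0383], 0.92), ([0.3135, -0.2052, 0.0171], 0.58)]
wrist [([0.5662, -0.1698, 0.0413], 0.61)]
```

View pics/c3.png

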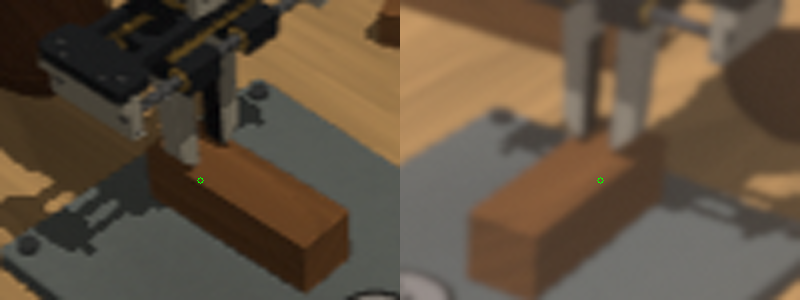

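The fingertips actually sit about 25 mm higher than the reported TCP, on top of the blank. The green dot marks the TCP, and both views agree. I'll rise, reopen, go lower and grip again.

play_rows:
  commands: "0 0 -0.08 0 0 0;0 0 -0.08 0 0 0;0 0 -0.08 0 0 0;0 0 -0.08 0 0 0;0 0 -0.08 0 0 0;0 0 -0.08 0 0 0;0 0 0 0 0 0;0 0 0.04 0 0 0;0 0 0.068 0 0 0;0 0 0.068 0 0 0"
  grip: 0.6

```text
time_s: 6.25
tcp_pos: [0.5643, -0.2068, 0.0209]
tcp_rot: [-2.2, -2.241, 0.001]
force: [0.6, 0.7, 0.2]
opening: 0.0747
grasp_force: 0.0
```

Run:
```python
from h import *
s=sense();p=s['tcp_pos'];print(p,s['opening'],s['force'])
for c in('side','scene'): print(c,[(np.round(d['centre'],4).tolist(),round(d['p'],2)) for d in ((read_camera(c),spot_point(c,'blank_mid'))[1])])
cr=lambda I,u:cv2.resize(I[u[1]-45:u[1]+30,u[0]-50:u[0]+50],(400,300),interpolation=cv2.INTER_CUBIC)
A,B=[cr(read_camera(c),proj(c,[p])[0].astype(int)) for c in('scene','side')]
for X in(A,B): cv2.circle(X,(200,180),3,(0,255,0),1)
cv2.imwrite('pics/c4.png',np.hstack([A,B])[:,:,::-1])
```

```text
[ 0.56426516 -0.20683555  0.02091452] 0.07466362148776523 [0.57139586 0.66425072 0.20362575]
side [([0.5614, -0.1692, 0.0392], 0.77), ([0.3131, -0.2058, 0.0205], 0.69), ([0.7532, -0.4117, 0.0306], 0.67)]
scene [([0.3169, -0.2026, 0.0158], 0.95), ([0.7556, -0.4127, 0.0305], 0.56), ([0.5627, -0.1707, 0.037], 0.55)]
```

View pics/c4.png

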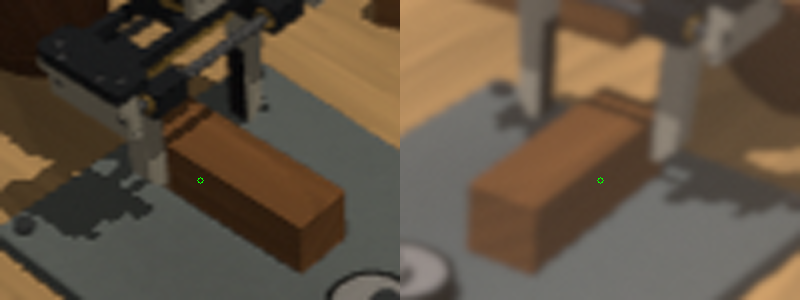

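Both views put the tips about 26 mm above the reported TCP, now straddling the blank at z≈0.047. I'll go 8 mm lower and close.

play_rows:
  commands: "0 0 0.032 0 0 0;0 0 0.032 0 0 0"

```text
time_s: 6.8
tcp_pos: [0.564, -0.2069, 0.0126]
tcp_rot: [-2.2, -2.241, 0.001]
force: [0.1, 0.2, -0.7]
opening: 0.0744
grasp_force: 0.0
```

play_rows:
  commands: "0 0 0 0 0 0;0 0 0 0 0 0;0 0 0 0 0 0;0 0 0 0 0 0;0 0 0 0 0 0"
  grip: -1
  grip_force: 15

```text
time_s: 7.42
tcp_pos: [0.5643, -0.207, 0.0134]
tcp_rot: [-2.201, -2.241, 0.0]
force: [-2.3, -1.0, 1.0]
opening: 0.0438
grasp_force: 15.0
```

Run:
```python
from h import *
s=sense();print(s['opening'],s['grasp_force'],s['force'],w2f(*s['tcp_pos'][:2]))
p=f2w(.058,-.18); print(p); mv([*p,.015],PSI)
p=f2w(.058,-.002-.037); print(p)
```

```text
0.043770992765219036 14.97437596321106 [-2.28632682 -0.9826768   1.02757735] [-0.01606789 -0.18162194]
[ 0.63839303 -0.20771123]
row [-0.008  0.296 -0.007] [-0.     0.     0.063] q [ 0.43  0.7  -0.25  2.    0.36  0.48 -0.07] t 7.42 F [-2.3 -1.   1. ] tcp [ 0.5643 -0.207   0.0134]
[ 0.64276333 -0.06677897]
```

play_rows:
  commands: "0 0.1 -0.007 0 0 0;-0.004 0.2 -0.007 0 0 0.063;-0.008 0.296 -0.007 0 0 0.063;-0.008 0.296 -0.007 0 0 0.063;-0.008 0.296 -0.007 0 0 0.063"

```text
time_s: 8.05
tcp_pos: [0.6372, -0.2077, 0.0146]
tcp_rot: [-2.255, -2.186, 0.002]
force: [-0.4, -1.1, -1.5]
opening: 0.0437
grasp_force: 15.0
```

Run:
```python
from h import *
s=sense();print(s['opening'],s['grasp_force'],s['force'],w2f(*s['tcp_pos'][:2]))
p=f2w(.058,-.002-.037); mv([*p,.015],PSI)
for c in('side','scene','wrist'): print(c,[(np.round(d['centre'],4).tolist(),w2f(*d['centre'][:2]).round(4),round(d['p'],2)) for d in ((read_camera(c),spot_point(c,'blank_mid'))[1])])
```

```text
0.04365154757688947 14.972736686468124 [-0.41391289 -1.06890983 -1.53824782] [ 0.05678768 -0.17998539]
row [ 0.564  0.005 -0.002] [-0.002 -0.    -0.   ] q [ 0.39  0.75 -0.26  1.84  0.32  0.59 -0.09] t 8.05 F [-0.4 -1.1 -1.5] tcp [ 0.6372 -0.2077  0.0146]
side [([0.6375, -0.1685, 0.0418], array([ 0.0559, -0.1408]), 0.77), ([0.317, -0.2043, 0.0168], array([-0.2633, -0.1866]), 0.58), ([0.7534, -0.4109, 0.0304], array([ 0.1792, -0.3795]), 0.52)]
scene [([0.6387, -0.1697, 0.0379], array([ 0.0571, -0.142 ]), 0.95), ([0.7548, -0.4143, 0.0283], array([ 0.1808, -0.3829]), 0.95), ([0.3107, -0.2036, 0.0121], array([-0.2697, -0.186 ]), 0.91)]
wrist [([0.6371, -0.1701, 0.041], array([ 0.0555, -0.1424]), 0.78)]
```

play_rows:
  commands: "0.15 0.003 -0.003 0 0 0;0.3 0.003 -0.003 0 0 0;0.45 0.005 -0.003 0 0 0;0.556 0.005 -0.003 0 0 0;0.556 0.005 -0.003 0 0 0;0.556 0.005 -0.003 0 0 0"

```text
time_s: 9.1
tcp_pos: [0.6439, -0.0698, 0.0158]
tcp_rot: [2.256, 2.185, -0.001]
force: [0.8, -0.9, -2.0]
opening: 0.0443
grasp_force: 15.0
```

Run:
```python
from h import *
s=sense();print(s['opening'],s['grasp_force'],s['force'],w2f(*s['tcp_pos'][:2]),s['tcp_pos'])
for c in('side','scene','wrist'):
  read_camera(c)
  for t in('blank_mid','knob','stop','pivot','fence'): print(c,t,[(np.round(d['centre'],4).tolist(),w2f(*d['centre'][:2]).round(4),round(d['p'],2)) for d in spot_point(c,t)  if abs(d['centre'][0]-.63)<.08])
```

```text
0.04432397711259603 14.972480088472366 [ 0.78457315 -0.92518402 -1.95655706] [ 0.05923372 -0.04202864] [ 0.64390258 -0.0698444   0.01582896]
side blank_mid [([0.6446, -0.0321, 0.0413], array([ 0.0588, -0.0043]), 0.72)]
side knob [([0.5987, 0.0759, 0.0719], array([0.0095, 0.1022]), 0.84)]
side stop [([0.6375, 0.0436, 0.0245], array([0.0493, 0.0712]), 0.55)]
side pivot [([0.5861, -0.0241, 0.0682], array([0.    , 0.0019]), 0.84)]
side fence []
scene blank_mid [([0.6458, -0.0302, 0.041], array([ 0.0599, -0.0023]), 0.96), ([0.5865, -0.0242, 0.0184], array([0.0004, 0.0018]), 0.29)]
scene knob [([0.6025, 0.0728, 0.0758], array([0.0134, 0.0993]), 0.57)]
scene stop [([0.6398, 0.0475, 0.0259], array([0.0515, 0.0751]), 0.86), ([0.583, -0.0257, 0.0001], array([-0.003 ,  0.0002]), 0.45)]
scene pivot [([0.5898, -0.0297, 0.0716], array([ 0.0039, -0.0036]), 0.67)]
scene fence [([0.6669, -0.0305, 0.0201], array([ 0.081, -0.002]), 0.72)]
wrist blank_mid [([0.6479, -0.0297, 0.0428], array([ 0.062 , -0.0018]), 0.87)]
wrist knob []
wrist stop [([0.6406, 0.0484, 0.0211], array([0.0523, 0.0761]), 0.95)]
wrist pivot []
wrist fence [([0.6701, -0.0342, 0.0228], array([ 0.0843, -0.0056]), 0.8)]
```

play_rows:
  commands: "0 0 0.01 0 0 0;0 0.008 0.01 0 0 0;0 0.016 0.01 0 0 0;0 0.016 0.01 0 0 0"

```text
time_s: 10.5
tcp_pos: [0.6458, -0.0687, 0.0134]
tcp_rot: [-2.254, -2.184, 0.005]
force: [-8.4, 0.9, 8.3]
opening: 0.044
grasp_force: 15.0
```

play_rows:
  commands: "0.012 0 0 0 0 0;0.02 0 0 0 0 0;0.028 0 0 0 0 0;0.028 0 0 0 0 0"

```text
time_s: 11.0
tcp_pos: [0.6461, -0.0649, 0.0133]
tcp_rot: [-2.258, -2.184, 0.008]
force: [-6.4, -6.5, 6.5]
opening: 0.044
grasp_force: 15.0
```

play_rows:
  commands: "0.008 0 0 0 0 0;0.016 0 0 0 0 0;0.016 0 0 0 0 0"

```text
time_s: 11.38
tcp_pos: [0.6462, -0.0609, 0.0133]
tcp_rot: [-2.258, -2.184, 0.008]
force: [-7.4, -6.6, 6.2]
opening: 0.0439
grasp_force: 15.0
```

play_rows:
  commands: "0.008 0 0 0 0 0;0.016 0 0 0 0 0;0.016 0 0 0 0 0"

```text
time_s: 11.75
tcp_pos: [0.6462, -0.0597, 0.0133]
tcp_rot: [2.259, 2.182, -0.012]
force: [-6.4, -12.7, 6.8]
opening: 0.0438
grasp_force: 15.0
```

play_rows:
  commands: "0 0 0 0 0 0;0 0 0 0 0 0;0 0 0 0 0 0;0 0 0 0 0 0"
  grip: 0.35

```text
time_s: 12.25
tcp_pos: [0.6487, -0.0534, 0.0133]
tcp_rot: [-2.255, -2.187, -0.0]
force: [0.1, -0.1, -0.1]
opening: 0.063
grasp_force: 0.0
```

Run:
```python
from h import *
s=sense();print(s['opening'],s['force'],w2f(*s['tcp_pos'][:2]),s['tcp_pos'])
for c in('side','scene','wrist'):
  im=read_camera(c)
  if c=='wrist': cv2.imwrite('pics/w5.png',im[:,:,::-1])
  for t in('blank_mid','knob','stop','pivot','fence'): print(c,t,[(np.round(d['centre'],4).tolist(),w2f(*d['centre'][:2]).round(4),round(d['p'],2)) for d in spot_point(c,t)  if abs(d['centre'][0]-.63)<.08])
```

```text
0.0629500564997503 [ 0.06703029 -0.09920214 -0.13533021] [ 0.06351004 -0.02548866] [ 0.6486895  -0.0534449   0.01325442]
side blank_mid [([0.6463, -0.023, 0.0372], array([0.0602, 0.0049]), 0.93)]
side knob [([0.5996, 0.0761, 0.0714], array([0.0104, 0.1025]), 0.85)]
side stop [([0.6672, -0.0282, 0.026], array([0.0812, 0.0003]), 0.59), ([0.6429, 0.0485, 0.021], array([0.0546, 0.0762]), 0.58)]
side pivot [([0.5878, -0.0203, 0.0677], array([0.0016, 0.0058]), 0.84)]
side fence [([0.6684, -0.029, 0.0238], array([ 0.0825, -0.0004]), 0.82)]
scene blank_mid [([0.6464, -0.0226, 0.0374], array([0.0603, 0.0053]), 0.63)]
scene knob [([0.5989, 0.0756, 0.0725], array([0.0097, 0.102 ]), 0.65)]
scene stop [([0.6386, 0.0483, 0.0293], array([0.0503, 0.0759]), 0.82), ([0.6474, -0.0231, 0.0198], array([0.0613, 0.0048]), 0.68)]
scene pivot [([0.5895, -0.0276, 0.0708], array([ 0.0035, -0.0015]), 0.8)]
scene fence [([0.6692, -0.0253, 0.0211], array([0.0831, 0.0033]), 0.87), ([0.5868, -0.0282, 0.0714], array([ 0.0009, -0.0022]), 0.7)]
wrist blank_mid [([0.6471, -0.025, 0.0415], array([0.061 , 0.0029]), 0.95)]
wrist knob [([0.5996, 0.0787, 0.0713], array([0.0103, 0.1051]), 0.63)]
wrist stop [([0.6435, 0.049, 0.0268], array([0.0551, 0.0767]), 0.59)]
wrist pivot [([0.5855, -0.031, 0.0706], array([-0.0003, -0.005 ]), 0.9)]
wrist fence [([0.6702, -0.0336, 0.0237], array([ 0.0844, -0.005 ]), 0.66)]
```

View pics/w5.png

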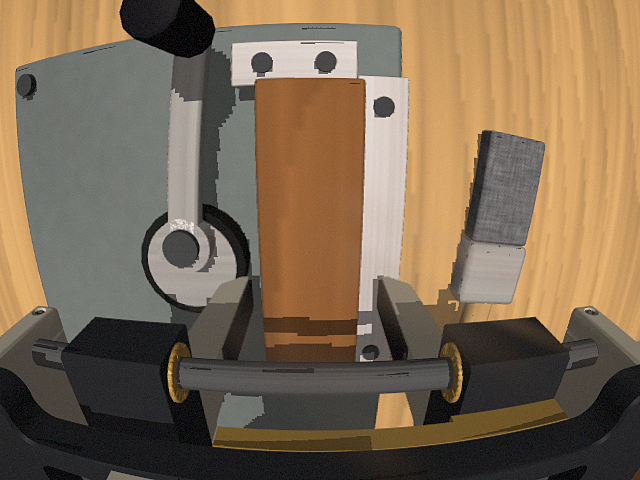

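The wrist view shows the blank flush: its right edge touches the fence at x≈365 and its front end the stop at y≈80. The fingers are free of it, and the lever is open with the knob at (170,25). Next is the knob.

```bash
cat >> h.py <<'E'
PV=np.array([.587,-.025])
def kn(th,r=.1):
    a=PSI+np.radians(85)+th; return PV+r*np.array([np.cos(a),np.sin(a)]), a-np.pi/2
E
python3 - <<'E'
from h import *
k,y=kn(0);print(k,y); mv([*k,.12],y)
E
```

```text
[0.5987991  0.07430147] -0.1182664625997163
row [ 0.506 -0.215 -0.427] [-0.     0.     0.111] q [ 0.14  0.73 -0.23  1.89  0.29  0.55 -0.31] t 13.15 F [-0.4 -0.1 -0.8] tcp [ 0.6485 -0.0539  0.0133]
```

play_rows:
  commands: "0 0 -0.2 0 0 0;0 0 -0.427 0 0 0;0 0 -0.427 0 0 0.111;0.25 -0.1 -0.427 0 0 0.111;0.506 -0.215 -0.427 0 0 0.111;0.506 -0.215 -0.427 0 0 0.111;0.506 -0.215 -0.427 0 0 0.111"

```text
time_s: 14.02
tcp_pos: [0.5987, 0.0748, 0.1202]
tcp_rot: [2.347, 2.088, -0.0]
force: [0.1, -0.3, -1.0]
opening: 0.0627
grasp_force: 0.0
```

Run:
```python
from h import *
im=save('wrist','w6')
for t in('blank_mid','knob','pivot','stop'): print(t,[(np.round(d['centre'],4).tolist(),w2f(*d['centre'][:2]).round(4),round(d['p'],2)) for d in spot_point('wrist',t)  if abs(d['centre'][0]-.63)<.08])
k,y=kn(0); mv([*k,.03],y)
```

```text
blank_mid [([0.6506, -0.0217, 0.0405], array([0.0644, 0.0063]), 0.7)]
knob [([0.6005, 0.0761, 0.0711], array([0.0113, 0.1025]), 0.78), ([0.6483, -0.0239, 0.021], array([0.0622, 0.004 ]), 0.68)]
pivot [([0.5869, -0.027, 0.0714], array([ 0.0009, -0.001 ]), 0.77), ([0.5846, -0.0189, 0.0155], array([-0.0016,  0.0071]), 0.74), ([0.5832, -0.0297, -0.004], array([-0.0027, -0.0038]), 0.36)]
stop [([0.6398, 0.0495, 0.023], array([0.0514, 0.0771]), 0.65)]
row [ 0.008 -0.003  0.36 ] [ 0.     0.001 -0.004] q [-0.04  0.55 -0.25  1.94  0.21  0.68 -0.54] t 14.28 F [-0.4 -0.1 -0.2] tcp [0.5993 0.0724 0.1199]
```

View pics/w6.png

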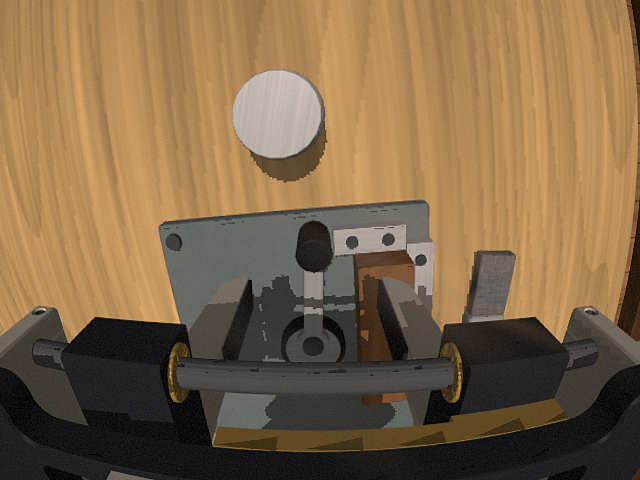

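The knob at (313,245) lies midway between the fingers, and the bystanders are in place. Descend and grip.

play_rows:
  commands: "0.012 0 0.18 0 0 0;0.012 0 0.36 0 0 0;0.012 0 0.36 0 0 0;0.012 0 0.36 0 0 0"

```text
time_s: 14.78
tcp_pos: [0.5999, 0.0768, 0.0311]
tcp_rot: [2.35, 2.085, 0.001]
force: [0.9, -0.2, 0.3]
opening: 0.0623
grasp_force: 0.0
```

play_rows:
  commands: "0 0 0 0 0 0;0 0 0 0 0 0;0 0 0 0 0 0;0 0 0 0 0 0;0 0 0 0 0 0;0 0 0 0 0 0;0 0 0 0 0 0"
  grip: -1
  grip_force: 30

```text
time_s: 15.65
tcp_pos: [0.5983, 0.0774, 0.0303]
tcp_rot: [-2.348, -2.086, 0.002]
force: [-3.1, 0.7, 5.0]
opening: 0.0238
grasp_force: 30.0
```

```bash
cat >> h.py <<'E'
def arc(ths,th0,r):
    "rows along the lever arc about the pivot implied by the current grasp at angle th0"
    s=sense(); R0=R.from_rotvec(s['tcp_rot']); k0,_=kn(th0,r); z=s['tcp_pos'][2]
    for th in ths:
        k,_=kn(th,r); d=R0.inv().apply([*(k-k0),0]); print(th,(d/.25).round(3), round(-(th-th0)/np.radians(45),3))
E
python3 - <<'E'
from h import *
s=sense();print(s['opening'],s['grasp_force'],s['force'],s['tcp_pos'],s['q'].round(2)); print(s['tcp_pos'][:2]-PV)
arc([.1,.2,.3,.4,.5,.6],0,.1)
E
```

```text
0.023787631180132236 30.000442564487457 [-3.0946953   0.73110368  5.04381389] [0.59825849 0.07735519 0.03025361] [-0.09  0.67 -0.2   1.99  0.26  0.5  -0.6 ]
[0.01125849 0.10235519]
0.1 [-0.002 -0.04   0.   ] -0.127
0.2 [-0.008 -0.079  0.   ] -0.255
0.3 [-0.018 -0.118  0.   ] -0.382
0.4 [-0.032 -0.156  0.   ] -0.509
0.5 [-0.049 -0.192  0.   ] -0.637
0.6 [-0.07  -0.226  0.   ] -0.764
```

play_rows:
  commands: "-0.002 -0.04 0 0 0 -0.127;-0.008 -0.079 0 0 0 -0.255;-0.018 -0.118 0 0 0 -0.382;-0.032 -0.156 0 0 0 -0.509;-0.049 -0.192 0 0 0 -0.637;-0.07 -0.226 0 0 0 -0.764;-0.07 -0.226 0 0 0 -0.764"

```text
time_s: 16.52
tcp_pos: [0.5402, 0.0677, 0.0303]
tcp_rot: [-1.625, -2.688, -0.002]
force: [-2.0, 5.0, 2.2]
opening: 0.0235
grasp_force: 30.0
```

Run:
```python
from h import *
s=sense();d=s['tcp_pos'][:2]-PV
print(s['opening'],s['force'],s['tcp_pos'],d,np.hypot(*d),np.arctan2(d[1],d[0])-PSI-np.radians(85))
arc([.7,.8,.9,1,1.1,1.15],.6,.1)
```

```text
0.02353650108118834 [-1.96396273  5.03764103  2.15390484] [0.54017173 0.06771762 0.03025761] [-0.04682827  0.09271762] 0.10387224697855102 0.5859565457950051
0.7 [-0.002 -0.04  -0.   ] -0.127
0.8 [-0.008 -0.079 -0.   ] -0.255
0.9 [-0.018 -0.118 -0.   ] -0.382
1 [-0.031 -0.156 -0.   ] -0.509
1.1 [-0.049 -0.192 -0.   ] -0.637
1.15 [-0.059 -0.209 -0.   ] -0.7
```

play_rows:
  commands: "0 -0.04 0 0 0 -0.127;-0.006 -0.079 0 0 0 -0.255;-0.016 -0.118 0 0 0 -0.382;-0.029 -0.156 0 0 0 -0.509;-0.047 -0.192 0 0 0 -0.637;-0.057 -0.209 0 0 0 -0.7;-0.057 -0.209 0 0 0 -0.7"

```text
time_s: 17.4
tcp_pos: [0.5001, 0.0325, 0.0302]
tcp_rot: [-0.832, -3.028, -0.005]
force: [-4.9, 8.9, 4.2]
opening: 0.0236
grasp_force: 30.0
```

```bash
sed -i 's/^PV=.*/PV=np.array([.586,-.0215])/' h.py
python3 - <<'E'
from h import *
s=sense();d=s['tcp_pos'][:2]-PV; th=np.arctan2(d[1],d[0])-PSI-np.radians(85)
y=R.from_rotvec(s['tcp_rot']).apply([0,1,0]);print('yaw th',(np.arctan2(y[1],y[0])+.118)%np.pi)
print(s['opening'],s['force'],s['tcp_pos'],d,np.hypot(*d),th,s['q'].round(2))
arc([1.25,1.35,1.45,1.55,1.6,1.66],1.15,.1)
E
```

```text
yaw th 1.1525641994976565
0.02362133985728036 [-4.92035073  8.94715503  4.18921865] [0.50014079 0.03253788 0.03018396] [-0.08585921  0.05403788] 0.10144898645786751 1.127321628863252 [ 0.16  0.63 -0.48  2.21  0.67  0.44  0.17]
1.25 [-0.002 -0.04  -0.   ] -0.127
1.35 [-0.008 -0.079 -0.   ] -0.255
1.45 [-0.018 -0.118 -0.   ] -0.382
1.55 [-0.031 -0.156 -0.001] -0.509
1.6 [-0.039 -0.174 -0.001] -0.573
1.66 [-0.05  -0.195 -0.001] -0.649
```

play_rows:
  commands: "0.001 -0.04 0 0 0 -0.127;-0.004 -0.079 0 0 0 -0.255;-0.014 -0.118 0 0 0 -0.382;-0.027 -0.156 0 0 0 -0.509;-0.035 -0.177 0 0 0 -0.573;-0.046 -0.2 0 0 0 -0.649;-0.046 -0.2 0 0 0 -0.649;-0.046 -0.2 0 0 0 -0.649"

```text
time_s: 18.4
tcp_pos: [0.4827, -0.0166, 0.0301]
tcp_rot: [-0.041, -3.138, -0.004]
force: [-11.2, 9.2, 10.7]
opening: 0.0236
grasp_force: 30.0
```

Run:
```python
from h import *
s=sense();d=s['tcp_pos'][:2]-PV; th=np.arctan2(d[1],d[0])-PSI-np.radians(85)
y=R.from_rotvec(s['tcp_rot']).apply([0,1,0]);print('yaw th',(np.arctan2(y[1],y[0])+.118)%np.pi)
print(s['opening'],s['force'],s['tcp_pos'],d,np.hypot(*d),th)
A=[]
for c in('scene','side'):
  im=read_camera(c)
  u=proj(c,[[.58,-.02,.04]])[0].astype(int);A.append(cv2.resize(im[u[1]-75:u[1]+75,u[0]-100:u[0]+100],(400,300),interpolation=cv2.INTER_CUBIC))
  for t in('blank_mid','knob','pivot','stop','fence','tin','brush','bowl'): print(c,t,[(np.round(d['centre'],4).tolist(),w2f(*d['centre'][:2]).round(4),round(d['p'],2)) for d in spot_point(c,t)][:2])
im=read_camera('wrist')
print('w',[(t,[np.round(d['centre'],4) for d in spot_point('wrist',t)][:2]) for t in('blank_mid','knob','pivot','stop','fence')])
A.append(cv2.resize(im,(400,300)))
cv2.imwrite('pics/e.png',np.vstack([np.hstack(A[:2]),np.hstack([A[2],A[2]*0])])[:,:,::-1])
```

```text
yaw th 1.6626744716986335
0.02364880725611932 [-11.16625985   9.17913581  10.73477987] [ 0.48266089 -0.01656508  0.0300983 ] [-0.10333911  0.00493492] 0.1034568747897947 1.6413444424926475
scene blank_mid [([0.7539, -0.4113, 0.0313], array([ 0.1798, -0.3799]), 0.84), ([0.5873, -0.029, 0.0697], array([ 0.0014, -0.003 ]), 0.4)]
scene knob [([0.4881, -0.0125, 0.073], array([-0.0983,  0.0105]), 0.94)]
scene pivot [([0.5855, -0.0278, 0.0716], array([-0.0004, -0.0018]), 0.74)]
scene stop [([0.6431, 0.0459, 0.0249], array([0.0548, 0.0736]), 0.6)]
scene fence [([0.6695, -0.0294, 0.023], array([ 0.0836, -0.0008]), 0.76)]
scene tin [([0.583, 0.1676, 0.001], array([-0.009 ,  0.1934]), 0.77)]
scene brush [([0.7537, -0.0769, 0.0024], array([ 0.1692, -0.0457]), 0.67)]
scene bowl [([0.5373, -0.4002, 0.0017], array([-0.0371, -0.3755]), 0.78)]
side blank_mid [([0.753, -0.0758, 0.0015], array([ 0.1685, -0.0446]), 0.65), ([0.6454, -0.0219, 0.0407], array([0.0592, 0.0059]), 0.58)]
side knob [([0.4855, -0.0163, 0.0691], array([-0.1008,  0.0066]), 0.86), ([0.5366, -0.4025, -0.0039], array([-0.0377, -0.3779]), 0.66)]
side pivot [([0.5853, -0.0217, 0.0683], array([-0.0008,  0.0043]), 0.62)]
side stop [([0.642, 0.0454, 0.0236], array([0.0538, 0.0731]), 0.87), ([0.5868, -0.0232, 0.0665], array([0.0007, 0.0028]), 0.53)]
side fence [([0.6668, -0.0296, 0.0245], array([ 0.0809, -0.0011]), 0.84)]
side tin [([0.5787, 0.1679, -0.0023], array([-0.0133,  0.1936]), 0.92)]
side brush [([0.7536, -0.0764, 0.0027], array([ 0.1691, -0.0452]), 0.8)]
side bowl [([0.5358, -0.4018, 0.0011], array([-0.0385, -0.3772]), 0.87)]
w [('blank_mid', [array([ 0.3125, -0.2071,  0.0151])]), ('knob', [array([ 0.4865, -0.0134,  0.0695])]), ('pivot', []), ('stop', []), ('fence', [])]
```

View pics/e.png

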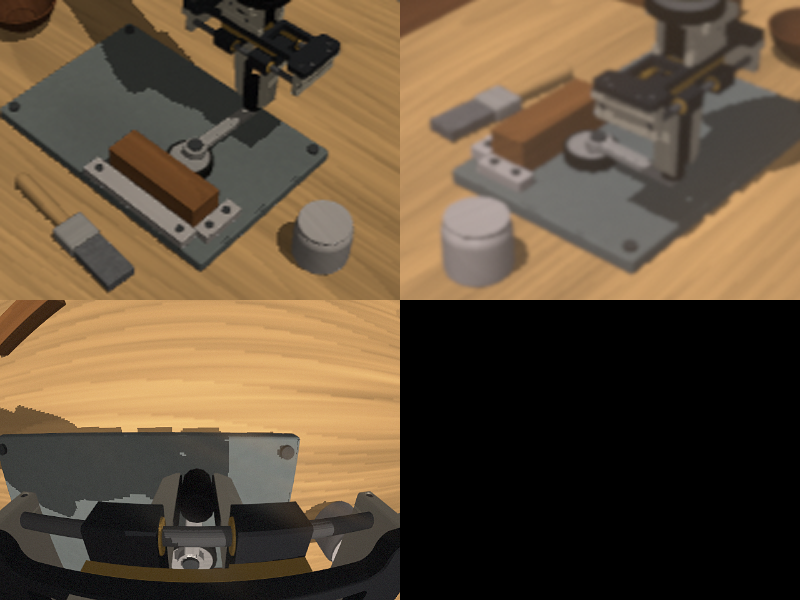

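The wrist and scene views show the lever pointing away from the fence, the knob in the fingers, the cam on the blank, the blank in the corner and the bystanders unmoved. My angle estimates run 1.57–1.68, so I'll nudge 0.03 rad to centre it and hold.

play_rows:
  commands: "0 -0.006 0 0 0 -0.02;0 -0.012 0 0 0 -0.04;0 -0.012 0 0 0 -0.04;0 -0.012 0 0 0 -0.04;0 -0.012 0 0 0 -0.04;0 -0.012 0 0 0 -0.04;0 -0.012 0 0 0 -0.04"

```text
time_s: 20.48
tcp_pos: [0.4825, -0.0192, 0.0301]
tcp_rot: [0.008, -3.139, -0.004]
force: [-12.4, 11.1, 9.0]
opening: 0.0236
grasp_force: 30.0
```

Run:
```python
from h import *
s=sense();print(s['opening'],s['grasp_force'],s['force'],s['tcp_pos'],abs(s['qd']).max())
# angle from lever bar: knob/pivot, plus blank pose, repeated
for c in('scene','side'):
  read_camera(c)
  print(c,[(t,[np.round(d['centre'],4).tolist() for d in spot_point(c,t)][:2]) for t in('knob','pivot','blank_mid','blank')])
```

```text
0.02355680857968226 30.006920099258423 [-12.4198799   11.11306692   8.99916152] [ 0.48245808 -0.01924744  0.0301077 ] 0.0015427328663063311
scene [('knob', [[0.4901, -0.0195, 0.0768], [0.6677, -0.0277, 0.0218]]), ('pivot', [[0.5863, -0.0272, 0.0723]]), ('blank_mid', [[0.648, -0.0197, 0.0384], [0.5835, 0.1662, -0.0022]]), ('blank', [[0.6483, -0.0228, 0.0195], [0.7513, -0.4115, 0.0003]])]
side [('knob', [[0.4885, -0.0174, 0.0717]]), ('pivot', [[0.5832, -0.0213, 0.0676]]), ('blank_mid', [[0.6456, -0.0202, 0.0391], [0.316, -0.2057, 0.017]]), ('blank', [[0.3143, -0.2069, 0.003], [0.7561, -0.414, 0.0013]])]
```

```bash
python3 -c "
from rig import *
print(finish_job())"
```

```text
the job is handed in; nothing more can be done
None
```

I handed the job in with the blank in the corner against the fence and end stop, and the gripper holding the cam lever at about 1.63 rad (highest lift is 1.66) with the cam on the blank. These are camera and arm estimates: the hand-in gave no verdict, and I had no direct reading of the cam's force on the blank.

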